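# Set the grip trainer's dial and tighten its lock ring

### The arm

A 6-joint arm with a two-finger parallel gripper is mounted at the origin on the work surface. World frame = base frame: x ahead of the robot, y to its left, z up, the work surface at z = 0. Lengths are in m, angles in rad, forces in N, time in s.
With the tool pointing down it reaches from about 0.35 to 0.975 m from the base axis. Payload 17.4 kg.
Tool frame: the origin (TCP) lies midway between the tips of the shut fingers; the grasp point (between the pads) lies 19 mm behind it; z points along the fingers, y is the line along which they close (so a half turn about z gives the same grasp; the last joint's range is limited). The gripper opens to 85 mm and grips with 20 to 120 N. Pads are 22 mm wide; open, the fingers measure 114 mm over their backs; the gripper's body (76 mm by 85 mm) begins 54 mm behind the grasp point. The pads swing forward as they close: fully open they stand 13 mm farther back than shut.
Start: joints at [-1.163, 0.116, 1.442, -0, 1.584, -0.038], TCP at [0.291, -0.609, 0.231] pointing down, gripper open.
Joint ranges: [-2.83, 2.83], [-0.83, 2.19], [0.07, 2.5], [-1.14, 4.28], [0.01, 3], [-2.97, 2.97]. Speed limits (rad/s): [1.89, 1.89, 2.22, 3.14, 3.14, 3.14].

### API

Orientations are given as a unit quaternion [w, x, y, z].
In Python, from cell import ctrl gives the robot as it stands. The module is installed in compiled form; this text tells all that it offers.
- The arm moves only by the tool play_rows, never from a script. Its argument "commands" is a list of rows, each a list of 7 numbers: the shift along the tool's x, y, z in a scale on which 1.0 is 0.2 m, then the turn, a rotation vector about the tool's x, y, z in a scale on which 1.0 is 45 degrees, then the finger opening in mm, from 0 to 85.4. A call has 1 to 5 rows; each row is the pose to reach, as a shift and turn from the pose commanded when the call began, along the tool's axes at that moment; what a row does not reach only later rows make up. A row lasts 1/12 s, in which the tool goes at most 41.7 mm and 7.16 degrees, less where a joint would pass 70% of its speed; a pose out of reach is approached as far as the arm can. A call with a gripper value outside its range is refused whole. The fingers move at their own pace and stop on an object; "force" is the grip in N (left out, the last holds). Time passes only in rows, so rows that repeat a pose let the fingers close. It gives the time, the measured TCP pose, the force, the opening and the grip force at its end, in the units of the state.
- ctrl.state(): the state, without advancing time (a new reading comes with each control period).
- ctrl.capture(name): name is "scene" or "top"; returns a dict with "color" (400x640x3 uint8, red, green, blue), "depth" (400x640 float32, m along the optical axis (not along the pixel's ray), 0 where there is no reading), "camera_matrix" (3x3 intrinsics, pixels), "k1" (the pictures are not rectified: a ray, as slopes to the right and down, at radius r is drawn at 1 + k1 r^2 times it, then the intrinsics apply), "R" (3x3) and "t" (3): a world point X has camera coordinates R X + t. Camera axes: x right, y down, z forward; pixel columns grow to the right and rows downward; lengths in m; the calibration is good to about 2 mm. A picture is of the moment at which its call begins.
- ctrl.finish_job(): hands the job in; it is judged then, once.
Trained networks look in a picture, given as the dict that the camera call returned (one of the last four; its "shot" number tells which), for a name from the list of things; names that differ only in an ending like _2 or _b are one class to them, and where a whole thing is asked for, a point or a joint stands for the part that bears it (a point fixed in the world has none). Each returns a list of dicts, best first, with "conf" (0 to 1); they miss things now and then, are a little off and sometimes report something else, mostly with a low value. They report only what shows in the picture. A call takes as long as a camera call.
- ctrl.trace(picture, label): "region" (400x640 bool, what is visible of it) and "xy" ([column, row] in pixels, amid what is visible of it).
The state is a dict: "time_s": time; "joints": joint angles; "joint_velocities": joint speeds; "joint_torque": joint torques, N m; "tool_pos": TCP position; "eef_rot": TCP orientation; "force": force on the tool from outside, world axes, zero at the start; "moment": the same for the moment, N m; "opening": opening from 0.0 (shut) to 1.0 (fully open); "grip_force": force on a finger pad.
Only numpy, scipy, OpenCV 4.12 (cv2) and the standard library are available. Lean on these libraries where they do the work, as an engineer would, in place of code of your own. Each camera call takes 0.05 s, during which the arm holds its last target. There are 200 camera calls.

### The job

On the grip trainer, turn the black knob clockwise until its pointer lines up with the red marker on the dial (do not shift the marker) and let go of it; then push the blue tab of the lock ring under the dial clockwise, seen from above, until the ring has run up to its stop and is tight: once it bites, press on to about 16 N at the tab and never beyond 19 N. Leave the setting as you made it and the other things on the shelf where they are.

Things in the scene. Friction and masses are not known exactly. Their poses are not given: they have to be found in the camera images.
- trainer: Grey steel grip trainer, fixed. Origin on the vertical dial axis, at the shelf's surface; z up. Base plate 120 mm (x), 30 mm high, from 65 mm on the +y side of the axis to 220 mm on the -y side. Towards -y, over 40 mm from the axis, a spring barrel and two rubber grip bars, up to 68 mm high. On the axis: lock ring, above it white dial (radius 46 mm), on it the black knob, top at 100 mm.
- dial_center (a point): Centre of the white dial's upper face, on the axis of knob and lock ring, 64 mm above the shelf.
- knob_grip (a point): On the axis, 94 mm above the shelf, in the knob's bar grip: black, 44 mm long along this frame's x axis (which points as the pointer does), 14 mm wide, 68 to 100 mm above the shelf; pinch it across its width from above. The knob takes 0.06 N m to turn, stays where it is left, and has 0.5 to 1.5 rad to go, clockwise seen from above.
- pointer_tip (a point): Tip of the knob's pointer, a narrow black nose over the white dial at one end of the bar (a white line on the bar's top runs from the axis to the same end), 36 mm from the axis, 67 mm above the shelf.
- marker_tip (a point): Inner end of the small red marker (12 x 5 x 5 mm, 64 to 69 mm above the shelf) on the dial's rim, 36 mm from the axis. Pointer tip and marker tip coincide when the dial is set. The marker slides round the rim if it is pushed.
- ring: Aluminium lock ring below the dial, outer radius 54 mm, 40 to 56 mm above the shelf; origin on the axis at the shelf. Clockwise tightens. Free, it takes 1 N at the tab. After 0.9 to 1.4 rad from the start (nothing shows where) it bites: resistance 73 mm from the axis jumps to 8 N, then rises 2.2 N per 0.01 rad (3 N per mm). Tight from 12.6 N, overtight above 21 N; let go, it stays tight.
- tab_mid (a point): Middle of the upright part of the ring's blue tab, 73 mm from the axis, 67 mm above the shelf; x points outwards. The upright is a plate 10 mm thick (tangentially), 60 to 86 mm from the axis, 40 to 82 mm above the shelf, on an arm of the same thickness. Push its flat face with closed fingertips about 50 mm above the shelf; beside it nothing of the trainer is higher than 30 mm.
- clamp (a joint): Wind-up of the clamp washer inside the lock ring, rad: 0 while the ring is slack, growing by the angle the ring is turned after it bites (0.02 = just tight, 0.06 = overtightened; let go, it springs back to at most 0.0375). Not visible, and its reading is noisy by about 0.01 rad: go by the force.
- kettlebell: Black kettlebell, 132 mm wide, 185 mm high, 4 kg; origin under its centre.
- stopwatch_case: Yellow plastic stopwatch case, 75 x 75 x 26 mm, lying near the trainer; origin under its centre.
- carabiner: Steel carabiner, 95 x 61 x 9 mm, lying near the trainer; origin at its middle on the shelf.
- grip_ball_center (a point): Centre of the green silicone grip ball, radius 32 mm, resting in a wooden ring dish.
- key_hook: Chrome key hook on a fixed stand, 200 mm high; origin under its foot.
- water_bottle: Blue plastic bottle, 68 mm across, 190 mm high; origin under its centre.
- chalk_tin: Metal chalk tin, 80 mm across, 70 mm high; origin under its centre.

How it is judged:
By the outcome, as a careful person would: the job done as asked, in the order asked, and still so for the second after the job is handed in, with the robot touching nothing.
It also fails if it takes over 72 s, if anything falls off the work surface, if the arm or the gripper's body presses on something with over 40 N, if the wrist force passes 120 N, or if a joint passes its speed limit or range.

## Working session

There is one attempt and no reset: what is moved stays moved. The work goes in short steps, Python scripts to look and compute and a tool call to move; the robot and the scene stay as the last step left them, time stands still between calls to the robot, and variables do not carry over. Pictures are saved under pics/ and viewed, at most 10 in all, crops included, and the job is handed in when it is done.

Besides the shell and the picture viewer there is one more tool, called after "Call:" as name([rows], argument=value, ...), one row to a line, values as JSON. play_rows: Moves the arm, as the interface text tells. Its arguments: {"type":"object","properties":{"commands":{"type":"array"},"force":{"type":"number"}},"required":["commands"]}

```bash
mkdir -p pics; cat > h.py <<'E'
import numpy as np, cv2
from cell import ctrl
from scipy.spatial.transform import Rotation as Ro
def ray(c,xy):
    K=c["camera_matrix"]; d=np.array([(xy[0]-K[0,2])/K[0,0],(xy[1]-K[1,2])/K[1,1]]); s=d.copy()
    for _ in range(30): s=d/(1+c["k1"]*(s@s))
    R,t=np.array(c["R"]),np.array(c["t"])
    return -R.T@t, R.T@np.array([s[0],s[1],1.])
def atz(c,xy,z):
    o,d=ray(c,xy); return o+d*(z-o[2])/d[2]
def atdepth(c,xy):
    o,d=ray(c,xy); u,v=int(round(xy[0])),int(round(xy[1]))
    p=c["depth"][max(0,v-2):v+3,max(0,u-2):u+3]; p=p[p>0]
    return o+d*np.median(p) if p.size else None
def tri(c1,a,c2,b):
    o1,d1=ray(c1,a);o2,d2=ray(c2,b)
    s=np.linalg.lstsq(np.stack([d1,-d2],1),o2-o1,rcond=None)[0]
    p,q=o1+d1*s[0],o2+d2*s[1]; return (p+q)/2,np.linalg.norm(p-q)
def proj(c,X):
    p=np.array(c["R"])@X+np.array(c["t"]); s=p[:2]/p[2]; s=s*(1+c["k1"]*(s@s)); K=c["camera_matrix"]
    return np.array([K[0,0]*s[0]+K[0,2],K[1,1]*s[1]+K[1,2]])
def save(c,n,crop=None,sc=1):
    im=c["color"][:,:,::-1]
    if crop: im=im[crop[1]:crop[3],crop[0]:crop[2]]
    cv2.imwrite("pics/"+n,cv2.resize(im,None,fx=sc,fy=sc,interpolation=cv2.INTER_CUBIC))
E
python3 - <<'E'
from h import *
np.set_printoptions(precision=4,suppress=True)
s=ctrl.state(); print(s["tool_pos"],s["eef_rot"],s["force"])
S=ctrl.capture("scene");T=ctrl.capture("top")
for c in(S,T): print(-np.array(c["R"]).T@c["t"], np.array(c["R"])[2])
print(T["camera_matrix"],T["k1"])
for l in ["trainer","dial_center","knob_grip","pointer_tip","marker_tip","ring","tab_mid","kettlebell","stopwatch_case","carabiner","grip_ball_center","key_hook","water_bottle","chalk_tin"]:
    for n,c in(("S",S),("T",T)):
        for r in ctrl.trace(c,l)[:2]: print(l,n,round(r["conf"],2),np.array(r["xy"]),r["region"].sum(),atdepth(c,r["xy"]))
im=np.vstack([S["color"],T["color"]])
cv2.imwrite("pics/a.png",cv2.resize(im[:,:,::-1],(480,600),interpolation=cv2.INTER_AREA))
E
```

```text
[ 0.291  -0.6089  0.2305] [-0.0006  0.9753  0.221  -0.0001] [ 0.5824 -0.8159 -0.0679]
[1.3189 0.7615 1.1125] [-0.4764 -0.5592 -0.6785]
[ 0.3157 -0.089   1.5073] [ 0.1904  0.0034 -0.9817]
[[477.218    0.     324.4952]
 [  0.     477.218  204.4877]
 [  0.       0.       1.    ]] -0.009700184984941962
trainer S 0.64 [351.7 224.5] 2612 [0.5163 0.0301 0.0353]
trainer T 0.59 [291.5 239.2] 3410 [0.4889 0.017  0.066 ]
trainer T 0.48 [264.4 240.5] 175 [0.4848 0.0984 0.0729]
dial_center S 0.61 [352.8 223.6] 2634 [0.5221 0.04   0.0509]
dial_center T 0.95 [293.1 240.2] 3575 [0.4859 0.0122 0.0654]
dial_center T 0.23 [323.6 203.3] 526 [ 0.6067 -0.0811  0.0267]
knob_grip S 0.7 [447.  293.3] 2007 [0.562  0.4461 0.1159]
knob_grip S 0.64 [367.8 224.4] 170 [0.5087 0.094  0.0796]
knob_grip T 0.72 [266.8 238.6] 145 [0.4906 0.0912 0.0728]
pointer_tip S 0.54 [369.4 224.9] 180 [0.5055 0.0982 0.0785]
pointer_tip T 0.52 [264.2 239.8] 175 [0.4869 0.099  0.0733]
ring S 0.82 [373.3 235.3] 325 [0.5177 0.1298 0.0628]
ring S 0.28 [240.  177.8] 566 [ 0.6607 -0.4389  0.0248]
ring T 0.78 [254.3 250.7] 241 [0.4584 0.13
[... 640 characters left out ...]
[0.5275 0.2747 0.0058]
grip_ball_center S 0.74 [303.5 155.4] 177 [ 0.3963 -0.3735  0.0431]
grip_ball_center T 0.74 [427.  271.5] 353 [ 0.388  -0.3894  0.0646]
grip_ball_center T 0.52 [177.4 185.8] 633 [0.658  0.3716 0.0693]
key_hook S 0.71 [240.5 180.3] 572 [ 0.6633 -0.433   0.0173]
key_hook S 0.41 [377.4 235.6] 266 [0.5062 0.1376 0.0598]
key_hook T 0.62 [181.  185.2] 620 [0.6598 0.3605 0.0693]
key_hook T 0.61 [431.3 189.4] 735 [ 0.6496 -0.4249  0.0214]
water_bottle S 0.66 [258.2 129.7] 598 [ 0.4697 -0.5786  0.0944]
water_bottle T 0.9 [494.4 250.3] 722 [ 0.4435 -0.5734  0.1295]
chalk_tin S 0.76 [396.4 315.7] 778 [0.6945 0.3874 0.0705]
chalk_tin T 0.67 [178.1 184.2] 602 [0.6631 0.3696 0.0695]
```

View pics/a.png

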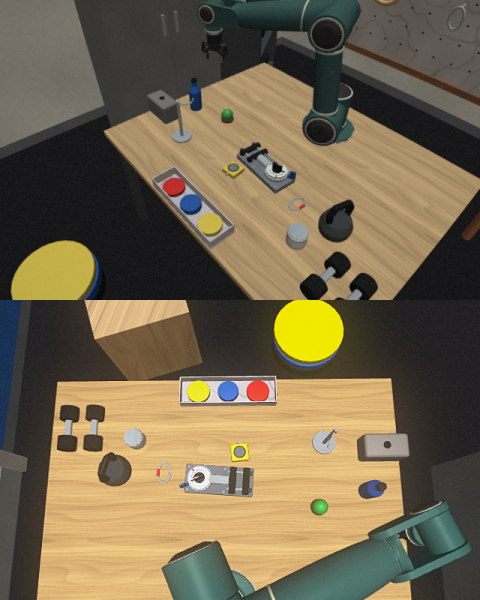

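The trainer lies amid the scene, with the dial near (268,238) in the top view and (368,226) in the scene view. The blue tab is at its left end in the top view, and the other items stand clear of it. I'll zoom in on it.

```bash
python3 - <<'E'
from h import *
S=ctrl.capture("scene");T=ctrl.capture("top")
import pickle; pickle.dump((S,T),open("st.pkl","wb"))
a=T["color"][210:275,230:330];b=S["color"][190:255,320:420]
im=np.vstack([cv2.resize(x[:,:,::-1],None,fx=4.6,fy=4.6,interpolation=cv2.INTER_CUBIC) for x in(a,b)])
cv2.imwrite("pics/b.png",im)
for l in("marker_tip","pointer_tip","knob_grip","tab_mid"):
    for n,c in(("S",S),("T",T)):
        for r in ctrl.trace(c,l)[:3]: print(l,n,round(r["conf"],2),np.array(r["xy"]),r["region"].sum())
# white dial and red marker by colour
for n,c,box in(("T",T,(230,210,330,275)),("S",S,(320,190,420,255))):
    x0,y0,x1,y1=box; h=cv2.cvtColor(c["color"],cv2.COLOR_RGB2HSV)[y0:y1,x0:x1].astype(int)
    for k,m in(("white",(h[...,1]<40)&(h[...,2]>190)),("red",(h[...,1]>120)&((h[...,0]<8)|(h[...,0]>172))),("blue",(h[...,1]>120)&(abs(h[...,0]-112)<12))):
        nn,lab,st,ce=cv2.connectedComponentsWithStats(m.astype(np.uint8))
        for i in range(1,nn):
            if st[i,4]>3: print(n,k,st[i],ce[i]+[x0,y0])
E
```

```text
marker_tip T 0.56 [248.3 248.5] 72
pointer_tip S 0.43 [368.8 225.4] 173
pointer_tip T 0.7 [263.8 237.2] 168
knob_grip S 0.72 [367.7 225.4] 179
knob_grip S 0.6 [377.4 236.5] 304
knob_grip S 0.41 [310.2 228. ] 433
knob_grip T 0.61 [265.3 234.8] 197
tab_mid S 0.68 [351.2 224.2] 2602
tab_mid T 0.77 [249.9 242.5] 154
tab_mid T 0.42 [429.7 185.6] 861
T white [21 11  3  2  6] [252.  221.5]
T white [ 19  10  56  34 890] [272.80449438 237.53033708]
T white [69 14  2  3  5] [299.6 224.8]
T white [86 18  8  3 18] [319.16666667 229.33333333]
T white [18 41  3  3  6] [249.16666667 251.83333333]
T white [73 40  2  3  6] [303.5 251. ]
T white [84 41  9  3 26] [317.84615385 252.03846154]
T white [66 44  3  3  6] [297.33333333 255.16666667]
T red [25 15  4  3  6] [256.5 226. ]
T blue [18 33  4  4  9] [249.33333333 244.55555556]
T blue [ 9 34  8  5 19] [242.15789474 246.21052632]
S white [ 35  29  28  17 187] [368.56149733 228.32620321]
S blue [63 38 12 12 85] [388.98823529 233.47058824]
```

View pics/b.png

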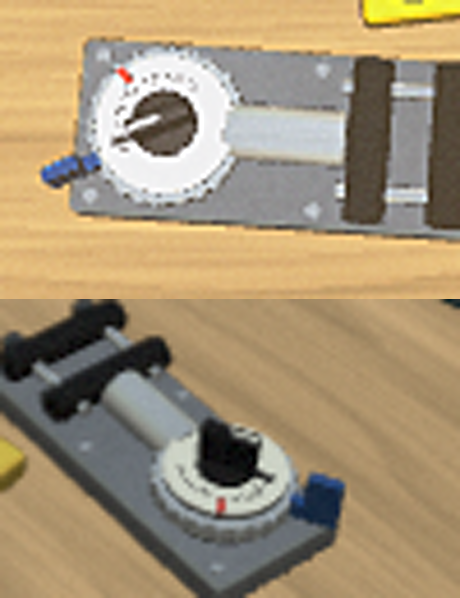

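The top crop shows the pointer at about (255,241), the red marker at (256.5,226), and the tab at (240–252, 246). The scene crop agrees, with the marker at about (368,235) and the tab at (389,233). Next I'll rectify both views into the dial plane and fit.

```bash
cat > fit.py <<'E'
from h import *
from scipy.optimize import least_squares
def rect(c,x0,y0,half,z,mm=0.5):
    g=np.arange(-half,half+.1,mm)/1000
    X=x0-g[:,None]+0*g[None]; Y=y0-g[None]+0*g[:,None]   # up=+x, left=+y
    P=np.array([[proj(c,np.array([x,y,z])) for x,y in zip(a,b)] for a,b in zip(X,Y)]).astype(np.float32)
    return cv2.remap(c["color"],P[...,0],P[...,1],cv2.INTER_CUBIC)
def dial(c,guess,z=0.064,r=0.046):
    sat=c["color"].min(2).astype(np.float32); p0=np.array(guess); 
    for it in range(4):
        pts=[]
        for th in np.arange(0,2*np.pi,.06):
            rr=np.arange(.038,.054,.0004); u=np.array([np.cos(th),np.sin(th)])
            q=np.array([proj(c,np.r_[p0+a*u,z]) for a in rr]).astype(np.float32)
            v=cv2.remap(sat,q[:,:1],q[:,1:],cv2.INTER_LINEAR).ravel()
            d=np.diff(cv2.GaussianBlur(v[:,None],(1,9),2).ravel()); i=d.argmin()
            if d[i]<-2 and 1<i<len(d)-2: pts.append(p0+u*rr[i])
        pts=np.array(pts)
        f=least_squares(lambda p:np.linalg.norm(pts-p[:2],axis=1)-p[2],[*p0,r],loss="soft_l1",f_scale=.001); p0=f.x[:2]
    return f.x,len(pts),np.median(abs(f.fun))
E
python3 - <<'E'
from fit import *
import pickle
np.set_printoptions(precision=4,suppress=True)
S,T=pickle.load(open("st.pkl","rb"))
for c in(T,S):
    print(dial(c,[.49,.093])[0:3])
pT=dial(T,[.49,.093])[0][:2]; pS=dial(S,pT)[0][:2]
ims=[]
for z in(.064,.100):
    row=[]
    for c,p in((T,pT),(S,pS)):
        im=cv2.resize(rect(c,p[0],p[1],70,z,1)[:,:,::-1],(300,300),interpolation=cv2.INTER_CUBIC)
        cv2.drawMarker(im,(150,150),(0,255,0),0,10); 
        if z<.08: cv2.circle(im,(150,150),int(46*300/141),(0,255,0),1)
        row.append(im)
    ims.append(np.hstack(row))
cv2.imwrite("pics/c.png",np.vstack(ims))
for xy,z in(((256.5,226),.069),):
    X=atz(T,xy,z); d=X[:2]-pT; print("red",X,np.linalg.norm(d),np.arctan2(d[1],d[0]))
E
```

```text
(array([0.495 , 0.0968, 0.0484]), 101, np.float64(0.00228644736276927))
(array([0.5004, 0.0917, 0.0457]), 94, np.float64(0.0009872039199967791))
red [0.5299 0.1237 0.069 ] 0.044059375706288186 0.656487072230262
```

View pics/c.png

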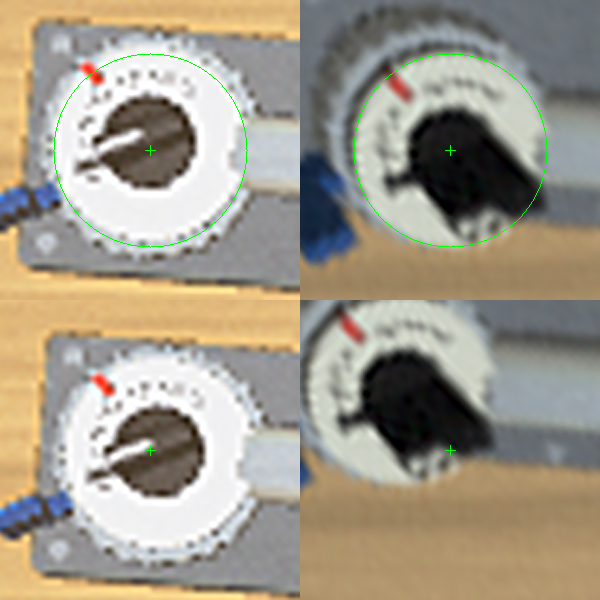

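```bash
python3 - <<'E'
from fit import *
import pickle
np.set_printoptions(precision=4,suppress=True)
S,T=pickle.load(open("st.pkl","rb"))
def circ(c,guess,z,r0,r1,sign):
    g=c["color"].min(2).astype(np.float32); p0=np.array(guess)
    for it in range(5):
        pts=[]
        for th in np.arange(0,2*np.pi,.05):
            rr=np.arange(r0,r1,.0004); u=np.array([np.cos(th),np.sin(th)])
            q=np.array([proj(c,np.r_[p0+a*u,z]) for a in rr]).astype(np.float32)
            v=cv2.remap(g,q[:,:1],q[:,1:],cv2.INTER_LINEAR).ravel()
            d=sign*np.diff(cv2.GaussianBlur(v[:,None],(1,9),2).ravel()); i=d.argmax()
            if d[i]>2 and 1<i<len(d)-2: pts.append(p0+u*rr[i])
        pts=np.array(pts)
        f=least_squares(lambda p:np.linalg.norm(pts-p[:2],axis=1)-p[2],[*p0,(r0+r1)/2],loss="soft_l1",f_scale=.0007); p0=f.x[:2]
    return f.x,len(pts),np.median(abs(f.fun))
print("T hub",circ(T,[.498,.096],.068,.012,.03,1))
print("T ring",circ(T,[.498,.096],.056,.048,.062,-1))
print("T dial",circ(T,[.498,.096],.064,.042,.050,-1))
print("S dial",circ(S,[.5,.092],.064,.040,.052,-1))
# red subpixel centroid by weights, both views
for n,c,(x0,y0,x1,y1) in(("T",T,(250,220,264,232)),("S",S,(362,228,374,242))):
    im=c["color"][y0:y1,x0:x1].astype(float); w=im[...,0]-np.maximum(im[...,1],im[...,2]); w=np.clip(w-0.35*w.max(),0,None)
    v,u=np.mgrid[y0:y1,x0:x1]; xy=np.array([(w*u).sum(),(w*v).sum()])/w.sum(); print(n,xy)
    if n=="T":a=xy
    else:b=xy
P,e=tri(T,a,S,b); print("marker tri",P,e, atz(T,a,.067),atz(S,b,.067))
# plate outline in top view
for n,(lo,hi) in {"T":(T,0),"S":(S,0)}.items():
    rg=ctrl and None
im=[]
for c,p in((T,(.50,.095)),(S,(.50,.0915))):
    im.append(cv2.resize(rect(c,*p,62,.067,.5)[:,:,::-1],(400,400),interpolation=cv2.INTER_CUBIC))
cv2.imwrite("pics/d.png",np.hstack(im))
E
```

```text
T hub (array([0.4981, 0.097 , 0.022 ]), 126, np.float64(0.00039480038113932046))
T ring (array([0.4981, 0.0971, 0.0515]), 115, np.float64(0.0007592189453895434))
T dial (array([0.4986, 0.0974, 0.0456]), 116, np.float64(0.0007421434604698678))
S dial (array([0.5001, 0.0911, 0.046 ]), 105, np.float64(0.0007723415494519867))
T [256.6131 225.9602]
S [367.5946 234.4818]
marker tri [0.5319 0.1211 0.0689] 0.00579419658501174 [0.5303 0.1236 0.067 ] [0.5324 0.1178 0.067 ]
```

View pics/d.png

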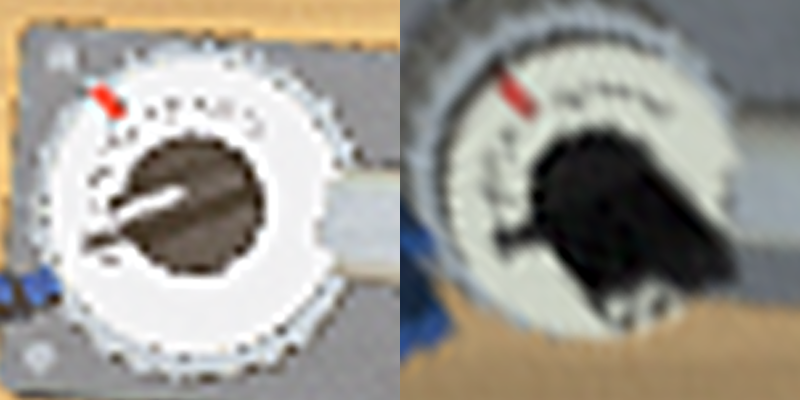

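```bash
cat > mv.py <<'E'
from h import *
def goal(x,y,z,yaw=None,dyaw=None,st=None):
    """local shift mm + rotvec deg to reach tool-down pose whose tool-y line is at angle yaw (mod pi)"""
    s=st or ctrl.state(); q=np.array(s["eef_rot"]); R=Ro.from_quat(q[[1,2,3,0]]).as_matrix()
    ya=np.arctan2(R[1,1],R[0,1]); d=0 if yaw is None else (yaw-ya+np.pi/2)%np.pi-np.pi/2
    yy=ya+d; Y=np.array([np.cos(yy),np.sin(yy),0]); Z=np.array([0,0,-1.]); G=np.stack([np.cross(Y,Z),Y,Z],1)
    return np.r_[R.T@(np.array([x,y,z])-s["tool_pos"])*1e3, Ro.from_matrix(R.T@G).as_rotvec(degrees=True)].round(2)
E
python3 - <<'E'
from mv import *
import pickle
S,T=pickle.load(open("st.pkl","rb"))
print(goal(.499,.094,.2,.37), ctrl.state()["joints"])
im=[]
s=ctrl.state();q=np.array(s["eef_rot"]);R=Ro.from_quat(q[[1,2,3,0]]).as_matrix()
for c in(S,T):
    p=proj(c,np.array(s["tool_pos"])); print(p)
    x=int(np.clip(p[0]-40,0,560));y=int(np.clip(p[1]-40,0,320))
    k=cv2.resize(c["color"][y:y+80,x:x+80,::-1],(400,400),interpolation=cv2.INTER_CUBIC)
    for l in([0,0,0],[0,.0427,-.013],[0,-.0427,-.013],[0,.0572,-.013],[0,-.0572,-.013]):
        u=(proj(c,s["tool_pos"]+R@np.array(l))-[x,y]+.5)*5; cv2.drawMarker(k,tuple(u.astype(int).tolist()),(0,255,0),0,8)
    im.append(k)
cv2.imwrite("pics/e.png",np.hstack(im))
E
```

```text
[ 490.81 -544.65   31.29   -0.      0.    -85.66] [-1.16281519e+00  1.15998067e-01  1.44160416e+00 -5.91090074e-05
  1.58401742e+00 -3.78256607e-02]
[286.6214003   83.67264029]
[525.77580775 304.65777869]
```

View pics/e.png

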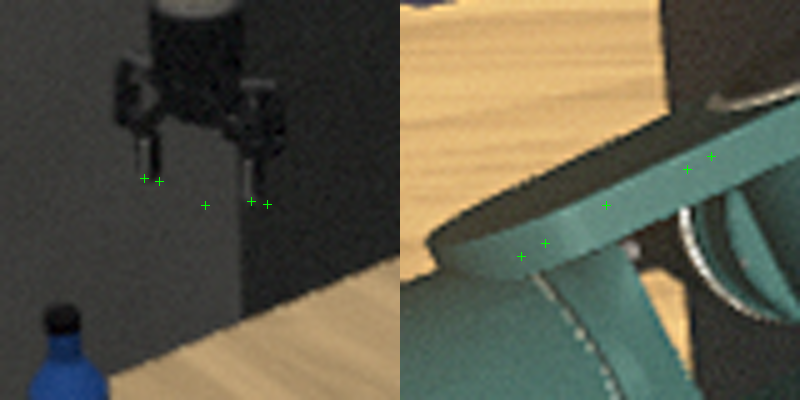

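The scene view has both fingertips, at crop (150,180) and (255,200), within about 1 px of prediction; the top view is blocked by the arm. I'll move over the dial and compare tips with the knob there.

The manual's scale: shifts go in shares of 0.2 m and turns go in shares of 45 degrees. Converting my numbers, -182 mm is -0.91, -150 mm is -0.75, -35.5 degrees is -0.7889.

Call:
play_rows([
  [0.205,-0.205,0.015,0,0,-0.1578,60],
  [0.375,-0.4,0.03,0,0,-0.3156,50],
  [0.525,-0.55,0.04,0,0,-0.4733,40],
  [0.675,-0.75,0.05,0,0,-0.6333,40],
  [0.82,-0.91,0.05,0,0,-0.7889,40],
])

```text
time_s: 2.42
tool_pos: [0.3507, -0.4079, 0.2217]
eef_rot: [-0.0, 0.86, 0.51, 0.0]
force: [0.9, -0.8, 0.1]
opening: 0.473
grip_force: 0.0
```

```bash
python3 -c "
from mv import *
s=ctrl.state();print(s['time_s'],s['tool_pos'],s['joints'],goal(.499,.094,.2,.37))"
```

```text
2.4167 [ 0.3507086  -0.4079348   0.22165375] [-9.08135803e-01 -1.82186546e-01  1.74804839e+00  5.45376540e-05
  1.57588628e+00 -4.08604841e-01] [ 5.1163e+02 -1.1026e+02  2.1720e+01 -0.0000e+00 -1.0000e-02 -4.9820e+01]
```

Scaled: 200 mm is 1, 160 mm is 0.8, -35 degrees is -0.7778.

Call:
play_rows([
  [0.2,-0.045,0.01,0,0,-0.1556,40],
  [0.4,-0.09,0.015,0,0,-0.3111,40],
  [0.6,-0.13,0.02,0,0,-0.4667,40],
  [0.8,-0.17,0.025,0,0,-0.6222,40],
  [1,-0.215,0.03,0,0,-0.7778,40],
])

```text
time_s: 2.83
tool_pos: [0.41, -0.2122, 0.2163]
eef_rot: [0.0, 0.667, 0.745, 0.0]
force: [0.8, -0.5, -0.8]
opening: 0.468
grip_force: 0.0
```

```bash
python3 -c "
from mv import *
s=ctrl.state();print(s['time_s'],s['tool_pos'],s['joints'],goal(.499,.094,.2,.37))"
```

```text
2.8333 [ 0.4100155  -0.21218491  0.2162867 ] [-5.32837206e-01 -3.59780970e-01  1.89916924e+00  3.38791376e-05
  1.60131981e+00 -6.43916065e-01] [ 2.9444e+02  1.2237e+02  1.6230e+01  4.0000e-02  3.0000e-02 -1.4840e+01]
```

Scaled: 190 mm is 0.95, 152 mm is 0.76, -14.8 degrees is -0.3289.

Call:
play_rows([
  [0.19,0.08,0.01,0,0,-0.1111,40],
  [0.38,0.16,0.02,0,0,-0.2222,40],
  [0.57,0.24,0.03,0,0,-0.3289,40],
  [0.76,0.32,0.04,0,0,-0.3289,40],
  [0.95,0.395,0.05,0,0,-0.3289,40],
])

```text
time_s: 3.25
tool_pos: [0.4686, -0.0146, 0.2064]
eef_rot: [0.0, 0.567, 0.824, 0.0]
force: [0.9, -1.0, 0.8]
opening: 0.471
grip_force: 0.0
```

Call:
play_rows([
  [0.175,0.07,0.015,0,0,0,40],
  [0.35,0.145,0.025,0,0,0,40],
  [0.515,0.215,0.03,0,0,0,40],
  [0.52,0.215,0.15,0,0,0,40],
  [0.52,0.215,0.3,0,0,0,40],
])

```text
time_s: 3.67
tool_pos: [0.4725, 0.098, 0.1474]
eef_rot: [0.001, 0.566, 0.824, 0.001]
force: [1.2, -1.3, -1.2]
opening: 0.466
grip_force: 0.0
```

```bash
python3 - <<'E'
from mv import *
s=ctrl.state();print(s['time_s'],s['tool_pos'],s['joints'],s["opening"],s["force"],goal(.499,.094,.13,.37))
S=ctrl.capture("scene");T=ctrl.capture("top")
q=np.array(s["eef_rot"]);R=Ro.from_quat(q[[1,2,3,0]]).as_matrix(); im=[]
for c in(S,T):
    p=proj(c,np.array(s["tool_pos"])-[0,0,.03]); x=int(p[0]-30);y=int(p[1]-35)
    k=cv2.resize(c["color"][y:y+70,x:x+60,::-1],None,fx=6.5,fy=6.5,interpolation=cv2.INTER_CUBIC)
    for l in([0,.02,-.007],[0,-.02,-.007],[0,.0345,-.007],[0,-.0345,-.007]):
        u=(proj(c,s["tool_pos"]+R@np.array(l))-[x,y]+.5)*6.5; cv2.drawMarker(k,tuple(u.astype(int).tolist()),(0,255,0),0,8)
    for xy,col in(((.4983,.0971),(255,0,255)),((.5001,.0911),(255,255,0))):
        u=(proj(c,np.r_[xy,.1])-[x,y]+.5)*6.5; cv2.drawMarker(k,tuple(u.astype(int).tolist()),col,0,8)
    im.append(k)
cv2.imwrite("pics/f.png",np.hstack(im))
E
```

```text
3.6667 [0.47245404 0.09797536 0.14743507] [ 1.51504993e-01 -2.83693356e-01  1.95263846e+00  1.64602531e-04
  1.46863476e+00 -2.15816806e-01] 0.4661611877584176 [ 1.17077541 -1.32083978 -1.15744302] [-13.23  23.28  17.54   0.23   0.04  -0.15]
```

View pics/f.png

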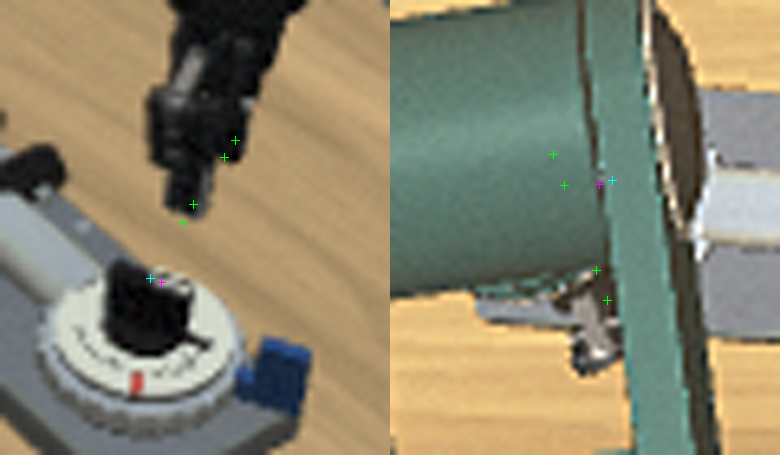

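The scene view's finger tip falls at (187,212), predicted (188,213), so the scene camera agrees with the robot. The two views disagree only along the bar, which is harmless for the pinch. I'll trust mostly the scene and descend.

```bash
python3 -c "
from mv import *
s=ctrl.state();print(s['tool_pos'],goal(.4998,.092,.13,.37),goal(.4998,.092,.077,.37))"
```

```text
[0.4698249  0.09605902 0.14208206] [-14.51  26.62  11.91  -0.33  -0.07  -0.28] [-14.57  26.92  64.91  -0.33  -0.07  -0.28]
```

Scaled: 26.5 mm is 0.1325, -14.5 mm is -0.0725.

Call:
play_rows([
  [-0.04,0.07,0.03,0,0,0,40],
  [-0.0725,0.1325,0.05,0,0,0,36],
  [-0.0725,0.1325,0.05,0,0,0,36],
  [-0.0725,0.1325,0.05,0,0,0,36],
  [-0.0725,0.1325,0.05,0,0,0,36],
])

```text
time_s: 4.18
tool_pos: [0.5015, 0.0914, 0.1371]
eef_rot: [0.0, 0.568, 0.823, 0.0]
force: [0.2, 0.2, 0.8]
opening: 0.421
grip_force: 0.0
```

```bash
python3 -c "
from mv import *
s=ctrl.state();print(s['tool_pos'],s['force'],s['opening'],s['joints'],goal(.4998,.092,.077,.37))"
```

```text
[0.50153963 0.09140728 0.13711348] [0.17097297 0.17207145 0.7593786 ] 0.4214737830352921 [ 1.30216312e-01 -2.09728234e-01  1.90934729e+00  3.19470778e-05
  1.44139868e+00 -2.32958887e-01] [ 1.180e+00 -1.450e+00  6.011e+01  3.000e-02  1.000e-02 -3.900e-01]
```

Scaled: 60 mm is 0.3, 45 mm is 0.225.

Call:
play_rows([
  [0.005,-0.0075,0.1,0,0,0,36],
  [0.005,-0.0075,0.225,0,0,0,36],
  [0.005,-0.0075,0.3,0,0,0,36],
  [0.005,-0.0075,0.3,0,0,0,25],
  [0.005,-0.0075,0.3,0,0,0,20],
], force=25)

```text
time_s: 4.6
tool_pos: [0.4995, 0.092, 0.0766]
eef_rot: [-0.0, 0.568, 0.823, -0.0]
force: [-0.2, 0.3, 0.4]
opening: 0.236
grip_force: 0.0
```

Call:
play_rows([
  [0,0,0,0,0,0,15],
  [0,0,0,0,0,0,10],
  [0,0,0,0,0,0,10],
  [0,0,0,0,0,0,10],
  [0,0,0,0,0,0,10],
])

```text
time_s: 5.02
tool_pos: [0.5016, 0.0927, 0.0779]
eef_rot: [0.002, 0.568, 0.823, 0.002]
force: [16.7, 6.8, -12.6]
opening: 0.16
grip_force: 29.4
```

```bash
python3 -c "
from mv import *
s=ctrl.state();print(s['tool_pos'],s['force'],s['moment'],s['opening'],s['grip_force'],goal(.4998,.092,.077,.37))"
```

```text
[0.5016057  0.09265568 0.07787377] [ 16.72214209   6.83160651 -12.55885214] [ 0.86690267 -2.30926028 -0.11664991] 0.1601888952460281 29.403506219387054 [ 0.03 -1.93  0.86  0.32  0.02 -0.36]
```

Scaled: 2.2 mm is 0.011, -1 mm is -0.005.

Call:
play_rows([
  [0,0.011,0,0,0,0,10],
  [0,0.011,-0.004,0,0,0,10],
  [0,0.011,-0.005,0,0,0,10],
  [0,0.011,-0.005,0,0,0,10],
])

```text
time_s: 5.35
tool_pos: [0.5021, 0.0928, 0.0779]
eef_rot: [0.0, 0.568, 0.823, 0.0]
force: [-1.8, -0.5, -2.3]
opening: 0.158
grip_force: 30.8
```

```bash
python3 -c "
from mv import *
s=ctrl.state();print(s['tool_pos'],s['force'],s['moment'],s['opening'],s['grip_force'],goal(.4998,.092,.077,.37))"
```

```text
[0.50205891 0.09283717 0.07785211] [-1.78248702 -0.53875668 -2.33983237] [-0.11576271  0.35558663 -0.03962569] 0.15758875452472038 30.803654193878174 [ 0.02 -2.41  0.85  0.04  0.01 -0.35]
```

Scaled: 30 degrees is 0.6667.

Call:
play_rows([
  [0,0,0,0,0,0.1333,10],
  [0,0,0,0,0,0.2667,10],
  [0,0,0,0,0,0.4,10],
  [0,0,0,0,0,0.5333,10],
  [0,0,0,0,0,0.6667,10],
])

```text
time_s: 5.77
tool_pos: [0.5009, 0.0927, 0.0778]
eef_rot: [-0.001, 0.763, 0.646, -0.001]
force: [-17.7, -0.8, 7.9]
opening: 0.157
grip_force: 32.2
```

```bash
cat > st.py <<'E'
from mv import *
s=ctrl.state();q=np.array(s["eef_rot"]);R=Ro.from_quat(q[[1,2,3,0]]).as_matrix()
np.set_printoptions(precision=4,suppress=True)
print(s['time_s'],np.array(s['tool_pos']),"Ftool",R.T@s['force'],"F",np.array(s['force']),"M",np.array(s['moment']),s['opening'],s['grip_force'],"yaw y",np.arctan2(R[1,1],R[0,1]),"j",np.array(s["joints"]))
E
python3 st.py
```

```text
5.7667 [0.5009 0.0927 0.0778] Ftool [ -3.7373 -17.3217  -7.8469] F [-17.6797  -0.8411   7.8933] M [-0.2659  2.9551  0.1369] 0.15663488127435504 32.24232763051987 yaw y -0.16490119074646678 j [ 0.1329 -0.1634  1.9693  0.0001  1.3382  0.2978]
```

Scaled: -2 mm is -0.01, -1.2 mm is -0.006.

Call:
play_rows([
  [0,-0.006,0,0,0,0,10],
  [0,-0.01,0.003,0,0,0,10],
  [0,-0.01,0.003,0,0,0,10],
])

```text
time_s: 6.02
tool_pos: [0.5005, 0.0928, 0.0778]
eef_rot: [0.001, 0.761, 0.649, 0.001]
force: [-2.4, -5.7, 6.3]
opening: 0.158
grip_force: 31.9
```

```bash
python3 st.py
```

```text
6.0167 [0.5005 0.0928 0.0778] Ftool [-6.0473 -1.4385 -6.2839] F [-2.3922 -5.7388  6.2826] M [-0.8717  0.4618 -0.0267] 0.15840515181893725 31.940460205078125 yaw y -0.1592675084643156 j [ 0.1337 -0.1672  1.9727 -0.0009  1.3342  0.2932]
```

Scaled: 2.9 mm is 0.0145, 32 degrees is 0.7111.

Call:
play_rows([
  [0.0145,0,0,0,0,0.1333,10],
  [0.0145,0,0,0,0,0.2889,10],
  [0.0145,0,0,0,0,0.4444,10],
  [0.0145,0,0,0,0,0.5778,10],
  [0.0145,0,0,0,0,0.7111,10],
])

```text
time_s: 6.43
tool_pos: [0.4997, 0.0941, 0.0777]
eef_rot: [0.001, 0.912, 0.411, -0.002]
force: [-19.7, -19.6, 15.8]
opening: 0.159
grip_force: 33.5
```

```bash
python3 st.py
```

```text
6.4333 [0.4997 0.0941 0.0777] Ftool [-27.8081  -1.7714 -15.7328] F [-19.7023 -19.6108  15.8489] M [-3.059   3.1387  0.0546] 0.15873928665553505 33.486918210983276 yaw y -0.7233268078539492 j [ 0.138  -0.1654  1.9713 -0.0037  1.3382  0.8622]
```

Scaled: -3.4 mm is -0.017, -3 mm is -0.015, 9 degrees is 0.2.

Call:
play_rows([
  [-0.01,0,-0.0035,0,0,0.0667,10],
  [-0.015,0,-0.0075,0,0,0.1333,10],
  [-0.017,0,-0.01,0,0,0.2,10],
  [-0.017,0,-0.01,0,0,0.2,10],
  [-0.017,0,-0.01,0,0,0.2,10],
])

```text
time_s: 6.85
tool_pos: [0.4987, 0.0938, 0.078]
eef_rot: [-0.0, 0.94, 0.341, 0.001]
force: [11.1, 5.0, -17.7]
opening: 0.159
grip_force: 28.7
```

```bash
python3 st.py
```

```text
6.85 [0.4987 0.0938 0.078 ] Ftool [11.6566  3.2522 17.7467] F [ 11.0612   4.9936 -17.7232] M [ 0.7135 -1.772  -0.0802] 0.15881223073459735 28.71044933795929 yaw y -0.8751029328965854 j [ 0.1352 -0.1712  1.9758  0.0009  1.3352  1.0101]
```

Call:
play_rows([
  [0.0065,0,0.0075,0,0,0,10],
  [0.0065,0,0.0075,0,0,0,25],
  [0.0065,0,0.0075,0,0,0,38],
  [0.0065,0,0.0075,0,0,0,40],
  [0.0065,0,-0.1,0,0,0,40],
])

```text
time_s: 7.27
tool_pos: [0.4976, 0.0941, 0.0954]
eef_rot: [-0.001, 0.94, 0.341, -0.002]
force: [-0.5, 0.2, -0.6]
opening: 0.465
grip_force: 0.0
```

Scaled: -110 mm is -0.55, -80 mm is -0.4.

Call:
play_rows([
  [0,0,-0.2,0,0,0,40],
  [0,0,-0.4,0,0,0,40],
  [-0.1,0.1,-0.55,0,0,0,40],
  [-0.25,0.25,-0.55,0,0,0,40],
  [-0.375,0.375,-0.55,0,0,0,20],
])

```text
time_s: 7.68
tool_pos: [0.49, -0.0124, 0.2111]
eef_rot: [0.001, 0.94, 0.342, 0.002]
force: [1.2, -0.3, -1.2]
opening: 0.34
grip_force: 0.0
```

```bash
python3 st.py
```

```text
7.6833 [ 0.49   -0.0124  0.2111] Ftool [0.7327 0.9977 1.2455] F [ 1.2078 -0.2944 -1.2401] M [-0.0023  0.0107  0.0426] 0.33974016231481874 0.0 yaw y -0.8731357939391726 j [-0.0774 -0.2927  1.8563 -0.0001  1.5736  0.7958]
```

Call:
play_rows([
  [-0.12,0.14,0,0,0,0,0],
  [-0.24,0.28,0,0,0,0,0],
  [-0.36,0.43,0,0,0,0,0],
  [-0.48,0.575,0,0,0,0,0],
  [-0.48,0.575,0,0,0,0,0],
])

```text
time_s: 8.1
tool_pos: [0.4892, -0.1662, 0.2085]
eef_rot: [0.001, 0.941, 0.339, -0.0]
force: [0.8, 0.3, 1.2]
opening: 0.002
grip_force: 0.0
```

```bash
python3 - <<'E'
from fit import *
import pickle
S=ctrl.capture("scene");T=ctrl.capture("top"); pickle.dump((S,T),open("st2.pkl","wb"))
im=[]
for c,p in((T,(.4983,.0972)),(S,(.5001,.0911))):
    k=cv2.resize(rect(c,*p,60,.067,.5)[:,:,::-1],(400,400),interpolation=cv2.INTER_CUBIC)
    v=np.array([-np.sin(.69),-np.cos(.69)]); 
    for r in(24,50): cv2.drawMarker(k,tuple((200+v*r*400/120).astype(int).tolist()),(0,255,0),0,8)
    im.append(k)
cv2.imwrite("pics/g.png",np.hstack(im))
E
```

```text
(no output)
```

View pics/g.png

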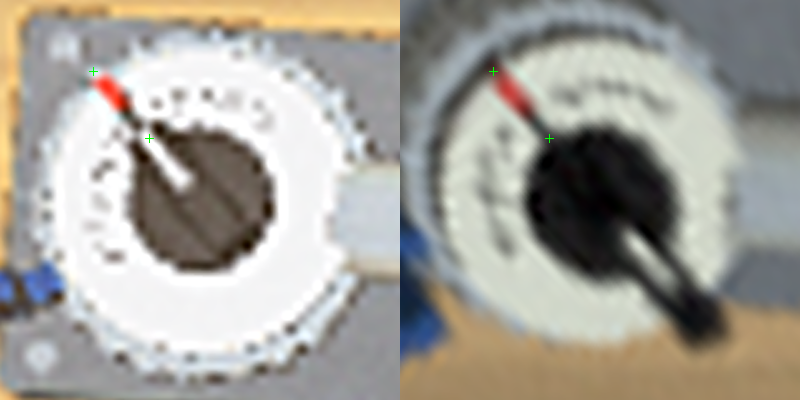

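The pointer runs straight into the red marker in both views (left (125,103), right (532,115)), and the marker has not moved. I'll measure the residual and refine the tab's pose.

```bash
python3 - <<'E'
from fit import *
import pickle
S,T=pickle.load(open("st2.pkl","rb"))
cs=[("T",ctrl.capture("top"),(.4983,.0972)) for _ in range(4)]+[("S",ctrl.capture("scene"),(.5001,.0911)) for _ in range(4)]
ths=np.arange(.69-.35,.69+.35,.01)
out={}
for n,c,p in cs:
    img=c["color"].astype(np.float32); p=np.array(p)
    def arc(rs,z):
        q=np.array([[proj(c,np.r_[p+r*np.array([np.cos(t),np.sin(t)]),z]) for t in ths] for r in rs]).astype(np.float32)
        return cv2.remap(img,q[...,0],q[...,1],cv2.INTER_LINEAR)
    A=arc(np.arange(.029,.0355,.001),.067); w=255-A.max(2); w=np.clip(w-.45*w.max(1,keepdims=True),0,None)
    w=w*(abs(ths-.69)<.17)
    B=arc(np.arange(.039,.047,.001),.0685); v=B[...,0]-B[...,1:].max(2); v=np.clip(v-.3*v.max(),0,None)
    out.setdefault(n,[]).append([(w*ths).sum()/w.sum(),(v*ths).sum()/v.sum()])
for n in out: print(n,np.mean(out[n],0),np.std(out[n],0))
# tab: blue pixels
for n,c,(x0,y0,x1,y1) in(("T",T,(230,230,262,262)),("S",S,(375,220,402,250))):
    h=cv2.cvtColor(c["color"],cv2.COLOR_RGB2HSV)[y0:y1,x0:x1].astype(int); m=(h[...,1]>100)&(abs(h[...,0]-112)<15)
    v,u=np.nonzero(m); 
    if n=="T":
        P=np.array([atz(T,(a+x0,b+y0),.08)[:2] for a,b in zip(u,v)]); print("tab T mean",P.mean(0),"ang",np.arctan2(*(P.mean(0)-[.4983,.0972])[::-1]))
        _,_,vt=np.linalg.svd(P-P.mean(0)); pr=(P-P.mean(0))@vt.T; print(np.ptp(pr,axis=0),np.arctan2(vt[0,1],vt[0,0]))
        print("rad",np.linalg.norm(P-[.4983,.0972],axis=1).min(),np.linalg.norm(P-[.4983,.0972],axis=1).max())
E
```

```text
T [0.7022808  0.68438837] [0.00034234 0.00029168]
S [0.69443189 0.69084937] [0.00049372 0.00027415]
tab T mean [0.46892602 0.15708821] ang 2.026799134536691
[0.03686271 0.00986311] -1.309166602126457
rad 0.04844461344677467 0.08430477533104368
```

The dial is set to within about 0.01 rad (0.4 mm). Now to the tab, pushed with the closed finger's back from its trailing side.

```bash
cat >> mv.py <<'E'
A=np.array([.501,.0957])
def tabpose(th,gap=0,r=.073):
    er=np.array([np.cos(th),np.sin(th)]);et=np.array([np.sin(th),-np.cos(th)])
    return [*(A+r*er-(.0195+gap)*et)],th-np.pi/2
E
python3 - <<'E'
from mv import *
p,y=tabpose(2.03,.012); print(p,y,goal(*p,.2,y),goal(*p,.05,y))
E
```

```text
[np.float64(0.4404071068101291), np.float64(0.14717573501059406)] 0.45920367320510325 [ 1.5953e+02 -2.6762e+02  8.5400e+00  2.0000e-02 -0.0000e+00 -7.6400e+01] [ 1.5950e+02 -2.6765e+02  1.5854e+02  2.0000e-02 -0.0000e+00 -7.6400e+01]
```

Scaled: -167 mm is -0.835, -134 mm is -0.67, -35 degrees is -0.7778.

Call:
play_rows([
  [0.1,-0.165,0,0,0,-0.1556,0],
  [0.2,-0.33,0,0,0,-0.3111,0],
  [0.3,-0.5,0,0,0,-0.4667,0],
  [0.4,-0.67,0,0,0,-0.6222,0],
  [0.5,-0.835,0,0,0,-0.7778,0],
], force=60)

```text
time_s: 9.02
tool_pos: [0.4585, 0.033, 0.2087]
eef_rot: [0.0, 0.792, 0.61, 0.0]
force: [0.2, 0.2, 0.4]
opening: 0.001
grip_force: 0.0
```

```bash
python3 - <<'E'
from mv import *
p,y=tabpose(2.03,.012); print(ctrl.state()["tool_pos"],goal(*p,.2,y))
E
```

```text
[0.45854987 0.03303942 0.20867695] [ 1.0571e+02 -4.6710e+01  8.6800e+00  4.0000e-02 -0.0000e+00 -4.1120e+01]
```

Scaled: 105.7 mm is 0.5285, 80 mm is 0.4, -35 degrees is -0.7778.

Call:
play_rows([
  [0.13,-0.06,0,0,0,-0.1556,0],
  [0.265,-0.12,0.01,0,0,-0.3111,0],
  [0.4,-0.18,0.02,0,0,-0.4667,0],
  [0.5285,-0.2335,0.04,0,0,-0.6222,0],
  [0.5285,-0.2335,0.04,0,0,-0.7778,0],
])

```text
time_s: 9.43
tool_pos: [0.4408, 0.1491, 0.1999]
eef_rot: [-0.001, 0.571, 0.821, 0.0]
force: [0.2, 0.1, -0.3]
opening: -0.003
grip_force: 0.0
```

Scaled: 60 mm is 0.3, 50 mm is 0.25, -6 degrees is -0.1333.

Call:
play_rows([
  [0,0,0,0,0,-0.1333,0],
  [0,0,0.15,0,0,-0.1333,0],
  [0,0,0.25,0,0,-0.1333,0],
  [0,0,0.3,0,0,-0.1333,0],
  [0,0,0.3,0,0,-0.1333,0],
])

```text
time_s: 9.85
tool_pos: [0.441, 0.1454, 0.1384]
eef_rot: [-0.001, 0.531, 0.847, -0.001]
force: [0.0, 0.8, -0.8]
opening: 0.002
grip_force: 0.0
```

```bash
python3 - <<'E'
from mv import *
import st
p,y=tabpose(2.03,.012); print(goal(*p,.05,y))
S=ctrl.capture("scene"); save(S,"h.png",(340,170,420,260),6)
E
```

```text
9.85 [0.441  0.1454 0.1384] Ftool [0.7258 0.3547 0.7573] F [ 0.0002  0.8072 -0.758 ] M [ 0.0304 -0.0309 -0.0159] 0.0019451507342640904 0.0 yaw y 0.45140156832357553 j [ 0.2635 -0.3182  1.9942 -0.      1.4687 -0.1879]
[ 1.83  0.55 88.42 -0.17 -0.03 -0.45]
```

View pics/h.png

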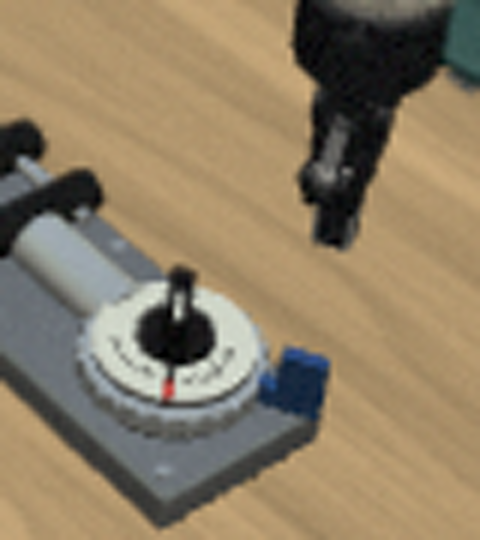

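The pointer is on the marker, the tab stands at (300,382), and the closed fingertips are at (335,245), above and behind it. I'll descend beside the tab.

Scaled: 88 mm is 0.44, 60 mm is 0.3.

Call:
play_rows([
  [0.009,0,0.1,0,0,0,0],
  [0.009,0,0.2,0,0,0,0],
  [0.009,0,0.3,0,0,0,0],
  [0.009,0,0.44,0,0,0,0],
  [0.009,0,0.44,0,0,0,0],
])

```text
time_s: 10.32
tool_pos: [0.4398, 0.1466, 0.0495]
eef_rot: [-0.001, 0.531, 0.847, -0.001]
force: [-0.6, -0.5, -1.8]
opening: 0.0
grip_force: 0.0
```

Scaled: 12 mm is 0.06, 9 mm is 0.045.

Call:
play_rows([
  [0,0.015,0,0,0,0,0],
  [0,0.03,0,0,0,0,0],
  [0,0.045,0,0,0,0,0],
  [0,0.06,0,0,0,0,0],
  [0,0.06,0,0,0,0,0],
])

```text
time_s: 10.73
tool_pos: [0.453, 0.1526, 0.0536]
eef_rot: [0.001, 0.531, 0.847, 0.001]
force: [-0.0, -0.0, -0.4]
opening: 0.003
grip_force: 0.0
```

```bash
python3 - <<'E'
from mv import *
import st
p=np.array(st.s["tool_pos"][:2])-A; print(np.hypot(*p),np.arctan2(p[1],p[0])-.261)
for d in(.15,.3,.45,.6): 
    q,y=tabpose(2.03-d); print(d,goal(*q,.05,y))
E
```

```text
10.7333 [0.453  0.1526 0.0536] Ftool [ 0.0109 -0.0235  0.3887] F [-0.0253 -0.0003 -0.3887] M [ 0.0244 -0.0021 -0.0022] 0.0028704039002624662 0.0 yaw y 0.45108562654807 j [ 0.2715 -0.2185  2.0578  0.0001  1.3007 -0.1796]
0.07446871451299787 2.01087560174545
0.15 [2.87 9.44 3.65 0.09 0.01 8.13]
0.3 [ 3.37 20.75  3.67  0.09 -0.   16.72]
0.45 [ 2.17 32.01  3.69  0.09 -0.01 25.32]
0.6 [-0.69 42.96  3.7   0.09 -0.01 33.91]
```

Scaled: 20.7 mm is 0.1035, 15 mm is 0.075, 16.7 degrees is 0.3711.

Call:
play_rows([
  [0.008,0.025,0.01,0,0,0.0889,0],
  [0.0145,0.0475,0.015,0,0,0.1778,0],
  [0.0165,0.075,0.0175,0,0,0.2778,0],
  [0.017,0.1035,0.0175,0,0,0.3711,0],
  [0.017,0.1035,0.0175,0,0,0.3711,0],
])

```text
time_s: 11.15
tool_pos: [0.4698, 0.1646, 0.0494]
eef_rot: [0.0, 0.65, 0.76, 0.0]
force: [-0.0, 0.1, -0.1]
opening: -0.0
grip_force: 0.0
```

```bash
cat > w.py <<'E'
from mv import *
import st,sys
p=np.array(st.s["tool_pos"][:2])-A; print("r",np.hypot(*p),"th",np.arctan2(p[1],p[0])-.261, "Ft",st.R[:,1]@st.s["force"])
for d in map(float,sys.argv[1:]):
    q,y=tabpose(2.03-d); print(d,goal(*q,.05,y))
E
python3 w.py .45 .6 .75
```

```text
11.15 [0.4698 0.1646 0.0494] Ftool [ 0.1068 -0.007   0.133 ] F [-0.0234  0.1044 -0.133 ] M [0.0234 0.0151 0.0225] -0.0003902063930303429 0.0 yaw y 0.15605040829964834 j [ 0.2858 -0.1653  2.0201  0.      1.2864  0.1298]
r 0.07567678964125453 th 1.7354343549334517 Ft -0.006960006625664981
0.45 [ 2.12 11.55 -0.63  0.02 -0.01  8.41]
0.6 [ 2.57 22.86 -0.62  0.02 -0.01 17.01]
0.75 [ 1.32 34.12 -0.62  0.02 -0.01 25.6 ]
```

```bash
cat > tab.py <<'E'
from h import *
import pickle
def tabang(S):
    h=cv2.cvtColor(S["color"],cv2.COLOR_RGB2HSV).astype(int); m=np.zeros(h.shape[:2],bool)
    m[205:265,330:410]=((h[...,1]>100)&(abs(h[...,0]-112)<15))[205:265,330:410]
    v,u=np.nonzero(m); d=atz(S,(u.mean(),v.mean()),.062)[:2]-[.5001,.0911]
    return u.mean(),v.mean(),m.sum(),np.hypot(*d),np.arctan2(d[1],d[0])
if __name__=="__main__":
    print(tabang(pickle.load(open("st2.pkl","rb"))[0])); S=ctrl.capture("scene"); print(tabang(S)); save(S,"i.png",(340,170,420,260),6)
E
python3 tab.py
```

```text
(np.float64(388.68888888888887), np.float64(233.51111111111112), np.int64(90), np.float64(0.07063094813038068), np.float64(1.967296287715549))
(np.float64(386.6542056074766), np.float64(235.28971962616822), np.int64(107), np.float64(0.06827669195577418), np.float64(1.8113419840380534))
```

View pics/i.png

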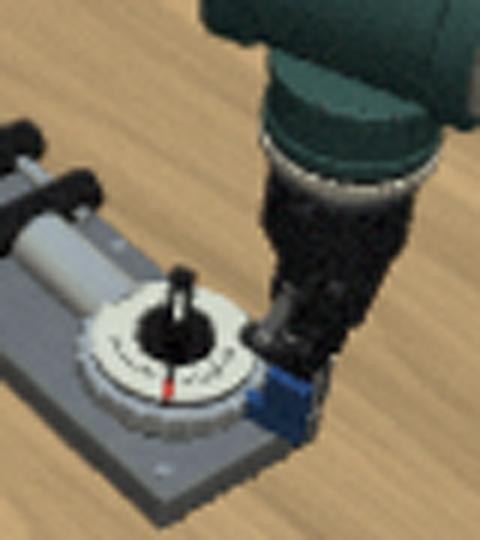

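The finger has contact and the tab has turned about 0.17 rad (tab at (283,405) in the crop); dial and marker look unchanged. I'll carry on along the arc.

Scaled: 28.5 mm is 0.1425, 23 mm is 0.115, 21.3 degrees is 0.4733.

Call:
play_rows([
  [0.006,0.03,0,0,0,0.0956,0],
  [0.0105,0.0575,-0.003,0,0,0.1867,0],
  [0.013,0.0865,-0.003,0,0,0.2822,0],
  [0.013,0.115,-0.003,0,0,0.3778,0],
  [0.0105,0.1425,-0.003,0,0,0.4733,0],
])

```text
time_s: 11.62
tool_pos: [0.4969, 0.1709, 0.0497]
eef_rot: [-0.0, 0.778, 0.628, -0.0]
force: [-1.4, 1.1, 0.3]
opening: -0.0
grip_force: 0.7
```

```bash
python3 w.py .75 .85 .95 1.05; python3 tab.py
```

```text
11.6167 [0.4969 0.1709 0.0497] Ftool [ 0.8238 -1.5733 -0.263 ] F [-1.364   1.1372  0.2634] M [0.1978 0.1251 0.0471] -0.00044798320583294617 0.6588059104979038 yaw y -0.21264590490257002 j [ 0.2827 -0.1007  1.9617  0.0002  1.2807  0.4953]
r 0.07535908681292876 th 1.3648716356525483 Ft -1.5733305609267423
0.75 [ 1.63  6.19 -0.27 -0.01 -0.01  4.48]
0.85 [ 2.63 13.68 -0.27 -0.01 -0.01 10.21]
0.95 [ 2.87 21.23 -0.27 -0.01 -0.01 15.94]
1.05 [ 2.37 28.76 -0.27 -0.01 -0.   21.67]
(np.float64(388.68888888888887), np.float64(233.51111111111112), np.int64(90), np.float64(0.07063094813038068), np.float64(1.967296287715549))
(np.float64(381.7525773195876), np.float64(236.58762886597938), np.int64(97), np.float64(0.059968320603949035), np.float64(1.567633921595845))
```

Scaled: 13.7 mm is 0.0685, 1.6 mm is 0.008, 10.2 degrees is 0.2267.

Call:
play_rows([
  [0.004,0.015,0,0,0,0.0489,0],
  [0.008,0.031,0,0,0,0.1,0],
  [0.011,0.05,0,0,0,0.1644,0],
  [0.013,0.0685,0,0,0,0.2267,0],
  [0.013,0.0685,0,0,0,0.2267,0],
])

```text
time_s: 12.08
tool_pos: [0.5109, 0.1704, 0.0497]
eef_rot: [0.0, 0.83, 0.557, 0.0]
force: [0.4, 0.0, -0.1]
opening: 0.002
grip_force: 0.0
```

```bash
python3 w.py .9 .95 1.0 1.05;  python3 tab.py
```

```text
12.0833 [0.5109 0.1704 0.0497] Ftool [0.1798 0.3372 0.0965] F [ 0.3802  0.0385 -0.0964] M [-0.0313  0.0398  0.0083] 0.0018909555065300418 0.0 yaw y -0.38893392062794147 j [ 0.2745 -0.0709  1.934  -0.0001  1.2784  0.6635]
r 0.07531781710061557 th 1.1774644290740874 Ft 0.33717812824997845
0.9 [ 1.06  3.43 -0.27  0.01 -0.    2.97]
0.95 [ 1.75  7.14 -0.27  0.01 -0.    5.84]
1.0 [ 2.26 10.88 -0.27  0.01 -0.    8.7 ]
1.05 [ 2.58 14.65 -0.27  0.01 -0.   11.57]
(np.float64(388.68888888888887), np.float64(233.51111111111112), np.int64(90), np.float64(0.07063094813038068), np.float64(1.967296287715549))
(np.float64(378.56410256410254), np.float64(240.35897435897436), np.int64(78), np.float64(0.06788874235778215), np.float64(1.2678125839464478))
```

Scaled: 10.2 mm is 0.051, 8.5 mm is 0.0425, 8.3 degrees is 0.1844.

Call:
play_rows([
  [0.005,0.017,0,0,0,0.0667,0],
  [0.0085,0.03,0,0,0,0.1111,0],
  [0.01,0.0425,0,0,0,0.1556,0],
  [0.011,0.051,0,0,0,0.1844,0],
  [0.011,0.051,0,0,0,0.1844,0],
])

```text
time_s: 12.55
tool_pos: [0.5211, 0.1687, 0.0496]
eef_rot: [-0.0, 0.868, 0.496, 0.0]
force: [-0.4, -0.2, 1.2]
opening: -0.001
grip_force: 0.1
```

```bash
python3 w.py 1.05 1.1 1.15;  python3 tab.py
```

```text
12.55 [0.5211 0.1687 0.0496] Ftool [-0.3472 -0.2442 -1.1715] F [-0.387  -0.1748  1.1715] M [ 0.0085 -0.0322 -0.016 ] -0.0012728630816841722 0.11081531876698136 yaw y -0.5335051800196887 j [ 0.2664 -0.0504  1.9147  0.      1.2772  0.7999]
r 0.0756563159372225 th 1.0415262651225925 Ft -0.2442242274751262
1.05 [ 0.99  4.54 -0.36  0.   -0.01  3.28]
1.1 [ 1.66  8.26 -0.36  0.   -0.01  6.15]
1.15 [ 2.14 12.01 -0.36  0.   -0.01  9.01]
(np.float64(388.68888888888887), np.float64(233.51111111111112), np.int64(90), np.float64(0.07063094813038068), np.float64(1.967296287715549))
(np.float64(375.70588235294116), np.float64(238.55882352941177), np.int64(68), np.float64(0.057522829775812336), np.float64(1.1871389522269644))
```

Scaled: 4.4 mm is 0.022, 2.2 mm is 0.011, 3.3 degrees is 0.0733.

Call:
play_rows([
  [0.0025,0.011,0,0,0,0.0356,0],
  [0.005,0.022,-0.0015,0,0,0.0733,0],
  [0.005,0.022,-0.0015,0,0,0.0733,0],
])

```text
time_s: 12.85
tool_pos: [0.5248, 0.1675, 0.0496]
eef_rot: [-0.001, 0.883, 0.47, -0.0]
force: [-4.6, 2.8, 0.5]
opening: 0.001
grip_force: 2.7
```

Call:
play_rows([
  [0,0,0,0,0,0,0],
  [0,0,0,0,0,0,0],
])

```text
time_s: 13.02
tool_pos: [0.5248, 0.1675, 0.0497]
eef_rot: [-0.0, 0.882, 0.471, -0.0]
force: [-3.9, 3.6, -0.3]
opening: -0.004
grip_force: 2.6
```

```bash
python3 w.py 1.05 1.1 1.15;  python3 tab.py
```

```text
13.0167 [0.5248 0.1675 0.0497] Ftool [ 0.8203 -5.3013  0.2924] F [-3.9475  3.6327 -0.2876] M [0.4388 0.6537 0.0027] -0.0035649128980578095 2.586386650800705 yaw y -0.590403894105059 j [ 0.2624 -0.0426  1.9072  0.0005  1.2779  0.8526]
r 0.07566843184584678 th 0.9893508165623172 Ft -5.3013117034160455
1.05 [ 0.08  0.71 -0.33 -0.05  0.02  0.02]
1.1 [ 0.96  4.38 -0.33 -0.05  0.02  2.89]
1.15 [ 1.66  8.09 -0.34 -0.05  0.02  5.75]
(np.float64(388.68888888888887), np.float64(233.51111111111112), np.int64(90), np.float64(0.07063094813038068), np.float64(1.967296287715549))
(np.float64(375.22727272727275), np.float64(240.12121212121212), np.int64(66), np.float64(0.06348375772835367), np.float64(1.119267256045698))
```

Scaled: 1.5 mm is 0.0075, 0.8 mm is 0.004, 1 degrees is 0.0222.

Call:
play_rows([
  [0.0005,0.004,0,0,0,0.0111,0],
  [0.001,0.0075,0,0,0,0.0222,0],
  [0.001,0.0075,0,0,0,0.0222,0],
  [0.001,0.0075,0,0,0,0.0222,0],
])

```text
time_s: 13.4
tool_pos: [0.526, 0.1671, 0.0496]
eef_rot: [-0.001, 0.886, 0.463, -0.001]
force: [-7.7, 6.0, 0.2]
opening: -0.001
grip_force: 4.8
```

```bash
python3 w.py
```

```text
13.4 [0.526  0.1671 0.0496] Ftool [ 0.5288 -9.7743 -0.222 ] F [-7.7184  6.0195  0.239 ] M [0.8096 1.0849 0.0521] -0.0010748115014136118 4.823449552059174 yaw y -0.6083065462909979 j [ 0.2609 -0.0402  1.9049  0.0012  1.2783  0.8688]
r 0.07567001185945925 th 0.9737246482604344 Ft -9.774268262945835
```

Scaled: 1.5 mm is 0.0075, 0.8 mm is 0.004, 1 degrees is 0.0222.

Call:
play_rows([
  [0.0005,0.004,0,0,0,0.0111,0],
  [0.001,0.0075,0,0,0,0.0222,0],
  [0.001,0.0075,0,0,0,0.0222,0],
  [0.001,0.0075,0,0,0,0.0222,0],
])

```text
time_s: 13.73
tool_pos: [0.5271, 0.1667, 0.0496]
eef_rot: [-0.001, 0.89, 0.455, -0.001]
force: [-8.6, 8.5, 1.6]
opening: -0.001
grip_force: 6.2
```

```bash
python3 w.py
```

```text
13.7333 [0.5271 0.1667 0.0496] Ftool [  1.8577 -11.9636  -1.6187] F [-8.6066  8.5096  1.6465] M [1.2233 1.4355 0.0743] -0.0012709665284340935 6.226587295532227 yaw y -0.6256006417103923 j [ 0.2593 -0.0378  1.9027  0.0017  1.2784  0.8844]
r 0.07564139033919787 th 0.957476587910619 Ft -11.963569296853336
```

Scaled: 1.7 mm is 0.0085, 0.9 mm is 0.0045, 1 degrees is 0.0222.

Call:
play_rows([
  [0.0005,0.0045,0,0,0,0.0111,0],
  [0.001,0.0085,0,0,0,0.0222,0],
  [0.001,0.0085,0,0,0,0.0222,0],
  [0.001,0.0085,0,0,0,0.0222,0],
])

```text
time_s: 14.07
tool_pos: [0.5284, 0.1662, 0.0496]
eef_rot: [-0.001, 0.894, 0.447, -0.001]
force: [-11.5, 10.6, 2.1]
opening: -0.0
grip_force: 7.8
```

Call:
play_rows([
  [0,0,0,0,0,0,0],
])

```text
time_s: 14.15
tool_pos: [0.5284, 0.1661, 0.0496]
eef_rot: [-0.001, 0.894, 0.447, -0.001]
force: [-11.1, 10.5, 2.9]
opening: 0.001
grip_force: 7.7
```

Call:
play_rows([
  [0,0,0,0,0,0,0],
])

```text
time_s: 14.23
tool_pos: [0.5284, 0.1661, 0.0496]
eef_rot: [-0.001, 0.894, 0.447, -0.001]
force: [-11.0, 10.3, 3.0]
opening: 0.0
grip_force: 7.7
```

```bash
python3 w.py
```

```text
14.2333 [0.5284 0.1661 0.0496] Ftool [  1.6803 -14.9931  -2.9722] F [-10.9849  10.3291   3.0157] M [1.5124 1.7128 0.0553] 0.00018186249958820476 7.719326019287109 yaw y -0.6429524982965721 j [ 0.2574 -0.0353  1.9002  0.0023  1.2786  0.8997]
r 0.07557819543559133 th 0.938416995773781 Ft -14.993146597111537
```

Scaled: 0.5 mm is 0.0025, 0.3 mm is 0.0015, 0.2 degrees is 0.0044.

Call:
play_rows([
  [0,0.0015,0,0,0,0.0044,0],
  [0,0.0025,0,0,0,0.0044,0],
  [0,0.0025,0,0,0,0.0044,0],
])

```text
time_s: 14.48
tool_pos: [0.5287, 0.166, 0.0496]
eef_rot: [-0.001, 0.895, 0.446, -0.001]
force: [-12.9, 12.9, 3.2]
opening: -0.002
grip_force: 8.6
```

```bash
python3 w.py
```

```text
14.4833 [0.5287 0.166  0.0496] Ftool [  2.54   -18.0409  -3.091 ] F [-12.8631  12.8877   3.1508] M [1.7245 1.8093 0.0959] -0.0023169523170343547 8.593762814998627 yaw y -0.6464009504967279 j [ 0.2568 -0.0347  1.8995  0.0027  1.2788  0.9024]
r 0.07556793990219621 th 0.9341602463462942 Ft -18.040934720389604
```

About 16–17 N at the tab, so I'm backing off now.

Scaled: -30 mm is -0.15, -15 mm is -0.075.

Call:
play_rows([
  [0,-0.02,0,0,0,0,0],
  [0,-0.045,0,0,0,0,0],
  [0,-0.075,0,0,0,0,0],
  [0,-0.075,0,0,0,0,0],
  [0,-0.075,-0.15,0,0,0,0],
])

```text
time_s: 14.9
tool_pos: [0.5155, 0.1733, 0.0751]
eef_rot: [-0.001, 0.895, 0.445, -0.004]
force: [-0.6, -0.2, -1.6]
opening: 0.006
grip_force: 0.0
```

Scaled: -120 mm is -0.6, -80 mm is -0.4.

Call:
play_rows([
  [0,0,-0.2,0,0,0,0],
  [0,0,-0.4,0,0,0,0],
  [0,0,-0.6,0,0,0,0],
  [-0.15,0,-0.6,0,0,0,0],
  [-0.3,0,-0.6,0,0,0,0],
])

```text
time_s: 15.32
tool_pos: [0.4824, 0.1261, 0.2025]
eef_rot: [0.001, 0.895, 0.446, 0.002]
force: [0.8, -1.4, -1.2]
opening: 0.005
grip_force: 0.0
```

```bash
python3 - <<'E'
import st
from fit import *
S=ctrl.capture("scene"); import tab; print(tab.tabang(S))
k=cv2.resize(S["color"][180:260,330:410,::-1],(400,400),interpolation=cv2.INTER_CUBIC)
r=cv2.resize(rect(S,.5001,.0911,60,.067,.5)[:,:,::-1],(400,400)); cv2.imwrite("pics/j.png",np.hstack([k,r]))
E
```

```text
15.3167 [0.4824 0.1261 0.2025] Ftool [-0.669   1.4532  1.2423] F [ 0.7617 -1.4088 -1.2401] M [-0.0487  0.0604  0.0244] 0.004635065486135882 0.0 yaw y -0.6466921099070105 j [ 0.2047 -0.2698  1.8521 -0.0002  1.5553  0.8514]
(np.float64(372.92727272727274), np.float64(242.43636363636364), np.int64(55), np.float64(0.07196161672688274), np.float64(0.9704614032401075))
```

View pics/j.png

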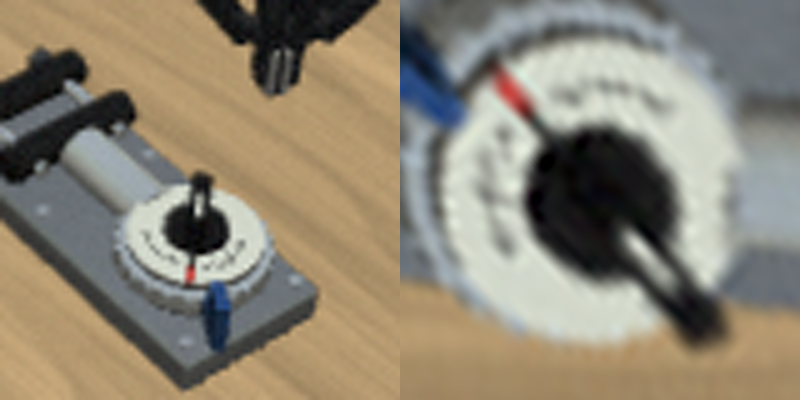

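The tab now stands at crop (217,315), about 1.0 rad from its start. The pointer is still on the red marker (right crop, (535,120)), and the gripper is clear of everything. Handing in.

```bash
python3 -c "
from cell import ctrl
print(ctrl.finish_job())"
```

```text
the job is handed in; nothing more can be done
None
```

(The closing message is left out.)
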